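# Swap the open touch-latch drawer on the grooming organiser

### The job

The white stacking organiser has been set out as three single tiers with touch-latch drawers. The guards are put away, so push the orange drawer, which stands open, fully home until it latches; the brush is wanted next, so press the blue drawer so that it springs open, and leave it open. The green drawer is to be shut at the end, as it is now.

Things in the scene. Friction and masses are not known exactly. Their poses are not given: they have to be found in the camera images.
- orange_front (a point): Front of the orange drawer (starts open): orange panel, 116 mm wide, 62 tall (9 to 71 mm above the table), 10 thick, on a white tier 120 wide, 150 deep, 75 tall with a 70 mm square of its colour on top. Point: mid-width on the outer face, which looks to the robot, 45 mm above the table; moves with the drawer. Axes: x level into the tier (the way to push), y along the panel, z up
- blue_front (a point): Front of the blue drawer (starts shut): blue panel, 116 mm wide, 62 tall (9 to 71 mm above the table), 10 thick, on a white tier 120 wide, 150 deep, 75 tall with a 70 mm square of its colour on top. Point: mid-width on the outer face, which looks to the robot, 45 mm above the table; moves with the drawer. Axes: x level into the tier (the way to push), y along the panel, z up
- orange_drawer (a joint): How far the orange drawer stands out along its front's -x, in m: 0 latched shut (front 10 mm clear of the tier), 0.045 fully out, -0.008 pressed to its end stop. Press anywhere on the front to the end stop (at least 6 mm past 0; spring 2 to 3 N; press with 10 to 15 N), then draw back: a drawer that was out stays latched at 0. A shorter press does nothing
- blue_drawer (a joint): How far the blue drawer stands out along its front's -x, in m: 0 latched shut (front 10 mm clear of the tier), 0.045 fully out, -0.008 pressed to its end stop. Press anywhere on the front to the end stop (at least 6 mm past 0; spring 2 to 3 N; press with 10 to 15 N), then draw back: a latched drawer springs out 45 mm, following the finger
- green_drawer (a joint): How far the green drawer stands out along its front's -x, in m: 0 latched shut (front 10 mm clear of the tier), 0.045 fully out, -0.008 pressed to its end stop. Same make, shut at the start. The three tiers stand fixed in a row across the table in any order, about 210 mm apart
There are look-alikes about, which are no part of the job. What is shaped like the part that bears orange_front but red is not meant. Leave any purple look-alike of the part that bears blue_front alone.

How it is judged:
At the end, for the whole second after the job is handed in: The orange drawer is latched shut (within 5 to 6 mm of 0), the blue drawer stands out by more than 30 mm, the green drawer is shut (within 5 to 6 mm of 0), and all three are at rest (value of joint orange_drawer between -0.005 and 0.006 m and value of joint blue_drawer above 0.03 m and value of joint green_drawer between -0.005 and 0.006 m and velocity of joint orange_drawer between -0.01 and 0.01 m/s and velocity of joint blue_drawer between -0.01 and 0.01 m/s and velocity of joint green_drawer between -0.01 and 0.01 m/s); the robot touches nothing.
It also fails if it takes over 48 s, if anything falls off the work surface, if the arm or the gripper's body presses on something with over 40 N, if the wrist force passes 120 N, or if a joint passes its speed limit or range.

### The arm

A 6-joint arm with a two-finger parallel gripper is mounted at the origin on the work surface. World frame = base frame: x ahead of the robot, y to its left, z up, the work surface at z = 0. Lengths are in m, angles in rad, forces in N, time in s.
With the tool pointing down it reaches from about 0.225 to 0.875 m from the base axis. Payload 3.4 kg.
Tool frame: the origin (TCP) lies at the very end of the fingers, on their centre line; the grasp point (between the pads) lies bot.pinch_z behind it (bot.pinch_z is the distance from the TCP to the grasp point, in m); z points along the fingers, x is the direction in which the jaws open and shut, and the axes are right-handed (so a half turn about z gives the same grasp; the last joint's range is limited). The gripper opens to 85 mm and grips with 20 to 120 N. Pads are 22 mm wide; open, the fingers measure 114 mm over their backs; the gripper's body (76 mm by 85 mm) begins 54 mm behind the grasp point. The pads swing forward as they close: fully open they stand 13 mm farther back than shut.
Start: joints at [1.028, 0.276, 1.505, -0, 1.361, -0.121], TCP at [0.235, 0.525, 0.231] pointing down, gripper open.
Joint ranges: [-2.89, 2.89], [-0.75, 2.08], [0.22, 2.7], [-1.18, 4.32], [0.11, 2.71], [-2.7, 2.7]. Speed limits (rad/s): [2.57, 2.57, 3.14, 3.14, 3.14, 3.14].

### API

Orientations are given as a rotation vector (axis times angle).
In Python, from rig import bot gives the robot as it stands.
- The arm moves only by the tool carry_out, never from a script. Its argument "deltas" is a list of rows, each an object with "translation": the shift along the world's x, y, z in mm, a list of three; "delta_rot": the turn, a rotation vector about the world's x, y, z in rad, a list of three; "gripper": the finger opening in mm, from 0 to 85.4. In form: [{"translation": [x, y, z], "delta_rot": [rx, ry, rz], "gripper": gripper}, ...]. A call has 1 to 5 rows; each row shifts and turns the commanded pose from where the row before left it; what a row does not reach is not made up. A row lasts 1/10 s, in which the tool goes at most 50 mm and 8.59 degrees, less where a joint would pass 70% of its speed; a pose out of reach is approached as far as the arm can. A call is refused whole if a number of a shift passes 50 or a number of a turn 0.15, either way. A call with a gripper value outside its range is refused whole. The fingers move at their own pace and stop on an object; the grip force is fixed at half the most. Time passes only in rows, so rows that do not move let the fingers close. It gives the time, the measured TCP pose, the force and the opening at its end, in the units of the state.
- bot.read_state(): the state, without advancing time (a new reading comes with each control period).
- bot.snapshot(name): name is "scene" or "side" or "wrist"; returns a dict with "frame" (420x560x3 uint8, blue, green, red), "z_map" (420x560 float32, m along the optical axis (not along the pixel's ray), 0 where there is no reading), "K" (3x3 intrinsics, pixels), "pose" (4x4, takes a point from camera to world coordinates). Camera axes: x right, y down, z forward; pixel columns grow to the right and rows downward; lengths in m; the calibration is good to about 2 mm. A picture is of the moment at which its call begins.
- bot.hand_in(): hands the job in, once; it reports no verdict.
The state is a dict: "time": time; "qpos": joint angles; "joint_velocities": joint speeds; "effort": joint torques, N m; "tool_pos": TCP position; "orientation": TCP orientation; "wrist_force": force on the tool from outside, world axes, zero at the start; "ft_torque": the same for the moment, N m; "grip_width": finger opening in m.
Only numpy, scipy, OpenCV 4.12 (cv2) and the standard library are available. Lean on these libraries where they do the work, as an engineer would, in place of code of your own. Each camera call takes 0.05 s, during which the arm holds its last target.

## Working session

There is one attempt and no reset: what is moved stays moved. The work goes in short steps, Python scripts to look and compute and a tool call to move; the robot and the scene stay as the last step left them, time stands still between calls to the robot, and variables do not carry over. Pictures are saved under pics/ and viewed, and the job is handed in when it is done.

Besides the shell and the picture viewer there is one more tool, called after "Emit:" as name(argument=value, ...), one argument or row to a line, values as JSON. carry_out: Moves the arm, as the interface text tells. Its arguments: {"type":"object","properties":{"deltas":{"type":"array","items":{"type":"object","properties":{"translation":{"type":"array","items":{"type":"number"}},"delta_rot":{"type":"array","items":{"type":"number"}},"gripper":{"type":"number"}}}}},"required":["deltas"]}

```bash
mkdir -p pics; ls; python3 - <<'E'
from rig import bot
import cv2
s=bot.read_state();print(s, bot.pinch_z)
for n in("scene","side"):
    d=bot.snapshot(n);cv2.imwrite(f"pics/{n}0.png",d["frame"]);print(n,d["K"],d["pose"])
E
```

```text
pics
{'time': 0.0, 'qpos': array([ 1.02801543e+00,  2.76617683e-01,  1.50614547e+00,  5.81466666e-06,
        1.36067945e+00, -1.20976879e-01]), 'joint_velocities': array([-0.00036258, -0.0023845 , -0.0008688 , -0.00031558,  0.0004944 ,
       -0.00111475]), 'effort': array([-1.54516871e-03, -4.16774368e+01, -2.45803535e+01, -2.90772969e-04,
        1.11418316e-02, -2.76962044e-05]), 'tool_pos': array([0.23512665, 0.52415338, 0.23042185]), 'orientation': array([ 2.63658487e+00,  1.70673896e+00, -2.61538542e-03]), 'wrist_force': array([-0.88292884, -0.41786271, -0.08395585]), 'ft_torque': array([ 0.0011621 , -0.01342951,  0.03197404]), 'grip_width': 0.08533822977292145} 0.0187
scene [[485.55966889   0.         281.17522043]
 [  0.         485.55966889 214.57540777]
 [  0.           0.           1.        ]] [[-0.77579765  0.50359398 -0.38017248  0.94231533]
 [ 0.63097315  0.61601213 -0.4715951   0.57627207]
 [-0.00330159 -0.605741   -0.79565504  0.93790829]
 [ 0.          0.          0.          1.        ]]
side [[388.03043588   0.         285.70834706]
 [  0.         388.03043588 207.18247416]
 [  0.           0.           1.        ]] [[ 0.93779532 -0.22252384  0.26650157  0.31645173]
 [-0.3471801  -0.59566672  0.72432529 -0.62065282]
 [-0.00243352 -0.77179291 -0.63586931  0.65947249]
 [ 0.          0.          0.          1.        ]]
```

View pics/scene0.png

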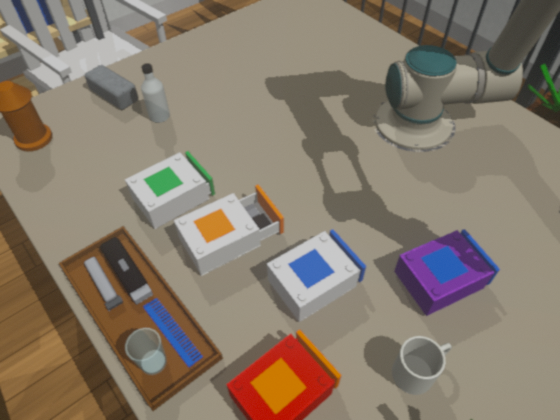

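View pics/side0.png

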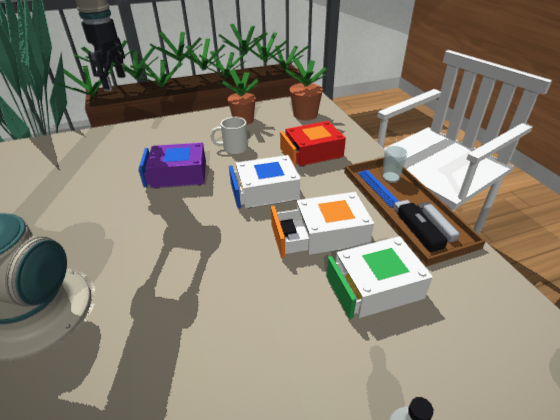

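The scene view shows green at (163,181), orange open at (215,228) with its front at (270,208), and blue at (312,268). The purple look-alike is at (445,265) and the red one at (280,385). Next I measure the top squares and the fronts.

```bash
cat > h.py <<'E'
import numpy as np,cv2
from rig import bot
R={"orange":((6,150,90),(20,255,255)),"blue":((105,120,60),(125,255,255)),"green":((50,120,50),(80,255,255))}
def rays(d,uv,h):
    K,P=d["K"],d["pose"];uv=np.asarray(uv,float).reshape(-1,2)
    r=np.c_[(uv-[K[0,2],K[1,2]])/[K[0,0],K[1,1]],np.ones(len(uv))]@P[:3,:3].T
    return P[:3,3]+r*((h-P[2,3])/r[:,2])[:,None]
def blobs(d,c,amin=60):
    m=cv2.inRange(cv2.cvtColor(d["frame"],cv2.COLOR_BGR2HSV),*map(np.array,R[c]))
    n,l,s,ce=cv2.connectedComponentsWithStats(m)
    return [(l==i) for i in range(1,n) if s[i,4]>amin]
def pts(d,m):
    v,u=np.nonzero(m&(d["z_map"]>0));z=d["z_map"][v,u];K,P=d["K"],d["pose"]
    p=np.c_[(u-K[0,2])/K[0,0]*z,(v-K[1,2])/K[1,1]*z,z]
    return p@P[:3,:3].T+P[:3,3]
E
python3 - <<'E'
from h import *
for n in("scene","side"):
    d=bot.snapshot(n)
    for c in R:
        for m in blobs(d,c):
            v,u=np.nonzero(m);p=pts(d,m)
            if len(p)<20: continue
            w=rays(d,np.c_[u,v],.075)[:,:2]*1000
            print(n,c,(int(u.mean()),int(v.mean())),len(u),"med",np.median(p,0).round(3),"z5-95",np.percentile(p[:,2],[3,97]).round(3),"rect",[np.round(x,1) for x in cv2.minAreaRect(w.astype(np.float32))])
E
```

```text
scene orange (22, 116) 2072 med [ 0.857 -0.585  0.1  ] z5-95 [0.01  0.178] rect [array([ 851.9, -641.6]), array([320.7,  89.4]), np.float64(83.6)]
scene orange (270, 205) 235 med [0.528 0.026 0.069] z5-95 [0.03  0.073] rect [array([532.5,  32.7]), array([147. ,  20.5]), np.float64(75.9)]
scene orange (213, 225) 716 med [ 0.664 -0.006  0.075] z5-95 [0.072 0.078] rect [array([663.2,  -6.6]), array([65.1, 65.5]), np.float64(82.0)]
scene orange (135, 325) 5536 med [0.92  0.042 0.005] z5-95 [0.002 0.026] rect [array([895.1,  59.4]), array([146., 374.]), np.float64(0.7)]
scene orange (318, 357) 618 med [0.681 0.359 0.068] z5-95 [0.04  0.073] rect [array([683.4, 359.3]), array([123.4,  24.6]), np.float64(86.0)]
scene orange (278, 385) 1803 med [0.773 0.355 0.075] z5-95 [0.073 0.078] rect [array([772.1, 353.6]), array([74.9, 74.6]), np.float64(0.4)]
scene blue (348, 251) 215 med [0.477 0.228 0.07 ] z5-95 [0.043 0.073] rect [array([481.4, 232.4]), array([132.3,  24.1]), np.float64(75.3)]
scene blue (480, 251) 233 med [0.262 0.407 0.07 ] z5-95 [0.064 0.073] rect [array([265.5, 405.5]), array([
[... 2721 characters left out ...]
en (302, 69) 410 med [0.861 0.642 0.152] z5-95 [-0.027  0.187] rect [array([946.9, 929.6]), array([168.1, 437. ]), np.float64(2.3)]
side green (82, 78) 194 med [0.073 1.242 0.018] z5-95 [-0.013  0.057] rect [array([  63.5, 1079.1]), array([ 91.7, 303. ]), np.float64(6.0)]
side green (240, 82) 346 med [0.622 0.673 0.136] z5-95 [-0.047  0.164] rect [array([659.9, 844.1]), array([133.6, 254.2]), np.float64(6.3)]
side green (385, 263) 848 med [ 0.686 -0.193  0.076] z5-95 [0.074 0.078] rect [array([ 687.4, -190.6]), array([67.6, 67.4]), np.float64(88.2)]
side green (340, 287) 803 med [ 0.586 -0.199  0.053] z5-95 [0.017 0.072] rect [array([ 577. , -208.2]), array([148.2,  31.2]), np.float64(87.9)]
```

```bash
python3 - <<'E'
from h import *
for n in("scene","side"):
    d=bot.snapshot(n)
    for c,a,q in(("orange",-7.9,(.665,-.007)),("blue",-5.5,(.5715,.210)),("green",-2.0,(.685,-.190))):
        x=np.array([np.cos(np.radians(a)),np.sin(np.radians(a))]);y=np.array([-x[1],x[0]])
        for m in blobs(d,c):
            p=pts(d,m)
            if len(p)<20: continue
            r=p[:,:2]-q;k=(abs(r@y)<.075)&(r@x<-.07)&(r@x>-.17)&(p[:,2]<.09)
            if k.sum()<30: continue
            s=r[k]@x;t=r[k]@y;z=p[k,2]
            print(n,c,k.sum(),"x",np.percentile(s,[2,10,50,90]).round(4),"y",np.percentile(t,[1,99]).round(4),"top line",np.polyfit(t,s,1).round(3), "face x z<.06", np.median(s[z<.06]).round(4))
E
```

```text
scene orange 235 x [-0.1457 -0.1441 -0.1398 -0.1376] y [-0.0549  0.0591] top line [ 0.   -0.14] face x z<.06 -0.1395
scene blue 212 x [-0.1001 -0.0989 -0.0953 -0.0928] y [-0.0519  0.0586] top line [ 0.006 -0.096] face x z<.06 -0.0948
scene green 106 x [-0.0998 -0.0991 -0.0957 -0.0935] y [-0.0503  0.0563] top line [ 0.001 -0.096] face x z<.06 nan
side orange 364 x [-0.1443 -0.1441 -0.1417 -0.1351] y [-0.061   0.0525] top line [-0.003 -0.14 ] face x z<.06 -0.1437
side blue 191 x [-0.0999 -0.0997 -0.0957 -0.091 ] y [-0.0614  0.0506] top line [ 0.009 -0.095] face x z<.06 -0.0959
side green 790 x [-0.1002 -0.0998 -0.099  -0.093 ] y [-0.0601  0.052 ] top line [-0.006 -0.098] face x z<.06 -0.0993
  return _methods._mean(a, axis=axis, dtype=dtype,
  ret = ret.dtype.type(ret / rcount)
```

Emit:
carry_out(
  deltas=[
    {"translation":[19,-30,0],"delta_rot":[0,0,0.065],"gripper":0},
    {"translation":[19,-30,0],"delta_rot":[0,0,0.065],"gripper":0},
    {"translation":[19,-30,0],"delta_rot":[0,0,0.065],"gripper":0},
    {"translation":[19,-30,0],"delta_rot":[0,0,0.065],"gripper":0},
    {"translation":[19,-30,0],"delta_rot":[0,0,0.066],"gripper":0},
  ],
)

```text
time: 0.8
tool_pos: [0.3309, 0.3734, 0.2314]
orientation: [2.322, 2.116, 0.001]
wrist_force: [0.4, 0.5, 0.2]
grip_width: 0.0123
```

Emit:
carry_out(
  deltas=[
    {"translation":[19,-30,0],"delta_rot":[0,0,0],"gripper":0},
    {"translation":[19,-30,0],"delta_rot":[0,0,0],"gripper":0},
    {"translation":[19,-30,0],"delta_rot":[0,0,0],"gripper":0},
    {"translation":[19,-30,0],"delta_rot":[0,0,0],"gripper":0},
    {"translation":[16,-30,0],"delta_rot":[0,0,0],"gripper":0},
  ],
)

```text
time: 1.3
tool_pos: [0.4233, 0.2233, 0.2314]
orientation: [2.325, 2.112, 0.001]
wrist_force: [0.0, -0.1, 0.7]
grip_width: 0.0003
```

Emit:
carry_out(
  deltas=[
    {"translation":[0,0,-40],"delta_rot":[0,0,0],"gripper":0},
    {"translation":[0,0,-40],"delta_rot":[0,0,0],"gripper":0},
    {"translation":[0,0,-40],"delta_rot":[0,0,0],"gripper":0},
    {"translation":[0,0,0],"delta_rot":[0,0,0],"gripper":0},
    {"translation":[0,0,0],"delta_rot":[0,0,0],"gripper":0},
  ],
)

```text
time: 1.8
tool_pos: [0.4225, 0.2247, 0.1116]
orientation: [-2.325, -2.112, 0.001]
wrist_force: [0.7, -0.3, 0.6]
grip_width: -0.0002
```

Emit:
carry_out(
  deltas=[
    {"translation":[0,0,-40],"delta_rot":[0,0,0],"gripper":0},
    {"translation":[0,0,-36],"delta_rot":[0,0,0],"gripper":0},
    {"translation":[14,-1.4,0],"delta_rot":[0,0,0],"gripper":0},
    {"translation":[14,-1.4,0],"delta_rot":[0,0,0],"gripper":0},
    {"translation":[0,0,0],"delta_rot":[0,0,0],"gripper":0},
  ],
)

```text
time: 2.3
tool_pos: [0.4568, 0.223, 0.0384]
orientation: [2.323, 2.109, 0.014]
wrist_force: [0.3, -0.6, 0.4]
grip_width: -0.0001
```

```bash
python3 - <<'E'
from h import *
for n in("scene","side"):
    d=bot.snapshot(n);cv2.imwrite(f"pics/{n}1.png",d["frame"])
print(bot.read_state())
E
```

```text
{'time': 2.4, 'qpos': array([ 3.18235858e-01,  3.61010259e-01,  1.93297542e+00,  2.09071047e-04,
        8.42999472e-01, -1.15619424e+00]), 'joint_velocities': array([ 6.18959310e-03, -2.16144651e-03,  4.21077179e-02, -3.29732959e-04,
        9.36791084e-05,  1.69125455e-03]), 'effort': array([-2.27335766e-01, -3.87535679e+01, -1.76401091e+01, -1.78966555e-02,
       -1.51419360e-01, -4.83665193e-03]), 'tool_pos': array([0.45299911, 0.22236148, 0.03745671]), 'orientation': array([2.324717  , 2.11053868, 0.0067077 ]), 'wrist_force': array([-0.34957679,  0.52829031,  0.84081103]), 'ft_torque': array([ 0.00526893,  0.00848038, -0.01607359]), 'grip_width': 6.582983060895451e-05}
```

View pics/scene1.png

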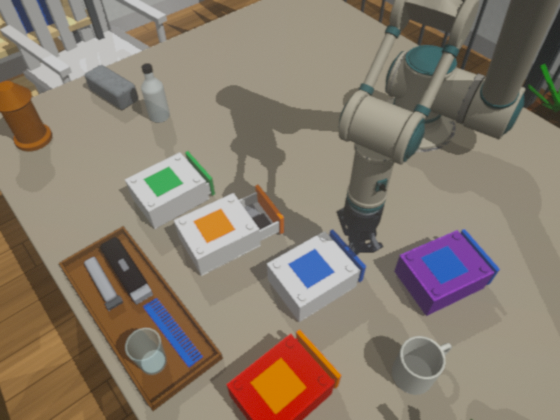

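View pics/side1.png

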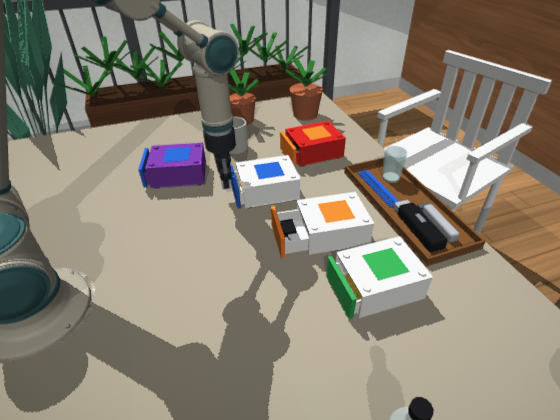

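The tool is about 9 mm short of the blue front (scene 360,240; side 228,185), with nothing else near. Now I press slowly and watch the force.

Emit:
carry_out(
  deltas=[
    {"translation":[3,-0.3,0],"delta_rot":[0,0,0],"gripper":0},
    {"translation":[3,-0.3,0],"delta_rot":[0,0,0],"gripper":0},
    {"translation":[2,-0.2,0],"delta_rot":[0,0,0],"gripper":0},
    {"translation":[2,-0.2,0],"delta_rot":[0,0,0],"gripper":0},
    {"translation":[2,-0.2,0],"delta_rot":[0,0,0],"gripper":0},
  ],
)

```text
time: 2.9
tool_pos: [0.4615, 0.2206, 0.0352]
orientation: [-2.324, -2.111, 0.002]
wrist_force: [-3.2, 1.6, 2.4]
grip_width: -0.0002
```

Emit:
carry_out(
  deltas=[
    {"translation":[2,-0.2,0],"delta_rot":[0,0,0],"gripper":0},
    {"translation":[2,-0.2,0],"delta_rot":[0,0,0],"gripper":0},
  ],
)

```text
time: 3.1
tool_pos: [0.4654, 0.2202, 0.0351]
orientation: [-2.324, -2.112, 0.003]
wrist_force: [-3.5, 1.1, 1.8]
grip_width: -0.0001
```

Emit:
carry_out(
  deltas=[
    {"translation":[1,-0.1,0],"delta_rot":[0,0,0],"gripper":0},
    {"translation":[1,-0.1,0],"delta_rot":[0,0,0],"gripper":0},
    {"translation":[0,0,0],"delta_rot":[0,0,0],"gripper":0},
  ],
)

```text
time: 3.4
tool_pos: [0.4682, 0.22, 0.0351]
orientation: [-2.325, -2.112, 0.001]
wrist_force: [-2.6, 1.2, 0.7]
grip_width: 0.0
```

Emit:
carry_out(
  deltas=[
    {"translation":[1,-0.1,0],"delta_rot":[0,0,0],"gripper":0},
    {"translation":[0,0,0],"delta_rot":[0,0,0],"gripper":0},
  ],
)

```text
time: 3.6
tool_pos: [0.4693, 0.2198, 0.0351]
orientation: [-2.325, -2.112, 0.001]
wrist_force: [-3.1, 1.3, -0.6]
grip_width: -0.0
```

Emit:
carry_out(
  deltas=[
    {"translation":[1,-0.1,0],"delta_rot":[0,0,0],"gripper":0},
    {"translation":[0,0,0],"delta_rot":[0,0,0],"gripper":0},
  ],
)

```text
time: 3.8
tool_pos: [0.4696, 0.2198, 0.0352]
orientation: [-2.325, -2.111, 0.002]
wrist_force: [-5.1, 2.2, 0.9]
grip_width: -0.0004
```

Emit:
carry_out(
  deltas=[
    {"translation":[1,-0.1,0],"delta_rot":[0,0,0],"gripper":0},
    {"translation":[0,0,0],"delta_rot":[0,0,0],"gripper":0},
  ],
)

```text
time: 4.0
tool_pos: [0.4696, 0.2198, 0.0351]
orientation: [-2.324, -2.11, 0.004]
wrist_force: [-6.6, 2.2, 3.8]
grip_width: -0.0002
```

End stop reached (position stalls at x = 0.4696). I press up to about 12 N.

Emit:
carry_out(
  deltas=[
    {"translation":[2,-0.2,0],"delta_rot":[0,0,0],"gripper":0},
    {"translation":[0,0,0],"delta_rot":[0,0,0],"gripper":0},
  ],
)

```text
time: 4.2
tool_pos: [0.4695, 0.2198, 0.0352]
orientation: [-2.322, -2.108, 0.009]
wrist_force: [-10.1, 4.0, 7.2]
grip_width: 0.0001
```

Emit:
carry_out(
  deltas=[
    {"translation":[1,-0.1,0],"delta_rot":[0,0,0],"gripper":0},
    {"translation":[0,0,0],"delta_rot":[0,0,0],"gripper":0},
  ],
)

```text
time: 4.4
tool_pos: [0.4695, 0.2198, 0.0352]
orientation: [-2.322, -2.107, 0.01]
wrist_force: [-11.8, 4.3, 9.3]
grip_width: -0.0001
```

Emit:
carry_out(
  deltas=[
    {"translation":[-6,0.6,0],"delta_rot":[0,0,0],"gripper":0},
    {"translation":[-10,1,0],"delta_rot":[0,0,0],"gripper":0},
    {"translation":[-10,1,0],"delta_rot":[0,0,0],"gripper":0},
    {"translation":[-10,1,0],"delta_rot":[0,0,0],"gripper":0},
    {"translation":[-10,1,0],"delta_rot":[0,0,0],"gripper":0},
  ],
)

```text
time: 4.9
tool_pos: [0.428, 0.224, 0.0354]
orientation: [2.325, 2.112, 0.001]
wrist_force: [-1.4, -0.5, -0.8]
grip_width: -0.0002
```

Emit:
carry_out(
  deltas=[
    {"translation":[-10,1,0],"delta_rot":[0,0,0],"gripper":0},
    {"translation":[-10,1,0],"delta_rot":[0,0,0],"gripper":0},
    {"translation":[-10,1,0],"delta_rot":[0,0,0],"gripper":0},
    {"translation":[-10,1,0],"delta_rot":[0,0,0],"gripper":0},
    {"translation":[0,0,0],"delta_rot":[0,0,0],"gripper":0},
  ],
)

```text
time: 5.4
tool_pos: [0.3866, 0.2279, 0.0353]
orientation: [-2.324, -2.113, 0.002]
wrist_force: [-0.2, -0.7, -0.2]
grip_width: -0.0004
```

```bash
cat > chk.py <<'E'
from h import *
import sys
for n in("scene","side"):
    d=bot.snapshot(n);cv2.imwrite(f"pics/{n}{sys.argv[1]}.png",d["frame"])
    for c,a,q in(("orange",-7.9,(.665,-.007)),("blue",-5.5,(.5715,.210)),("green",-2.0,(.685,-.190))):
        x=np.array([np.cos(np.radians(a)),np.sin(np.radians(a))]);y=np.array([-x[1],x[0]])
        for m in blobs(d,c,30):
            p=pts(d,m)
            if len(p)<20: continue
            r=p[:,:2]-q;k=(abs(r@y)<.075)&(r@x<-.07)&(r@x>-.17)&(p[:,2]<.09)
            if k.sum()<20: continue
            print(n,c,k.sum(),"outer face",np.percentile(r[k]@x,5).round(4))
print(bot.read_state()["tool_pos"],bot.read_state()["wrist_force"])
E
python3 chk.py 2
```

```text
scene orange 263 outer face -0.1453
scene blue 241 outer face -0.1444
scene green 106 outer face -0.0995
side orange 365 outer face -0.1442
side blue 167 outer face -0.1436
side green 789 outer face -0.1
[0.38873618 0.22826705 0.03552944] [-1.34603875 -0.23404184  0.11386277]
```

View pics/scene2.png

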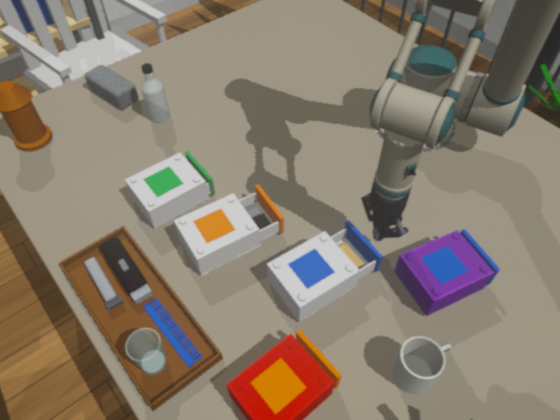

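Blue now stands 45 mm out: front at (362,248), face at -0.144 against -0.099 before. I lift and go to orange.

Emit:
carry_out(
  deltas=[
    {"translation":[0,0,50],"delta_rot":[0,0,0],"gripper":0},
    {"translation":[0,0,50],"delta_rot":[0,0,0],"gripper":0},
    {"translation":[0,0,0],"delta_rot":[0,0,-0.042],"gripper":0},
    {"translation":[15,-35,0],"delta_rot":[0,0,0],"gripper":0},
    {"translation":[15,-35,0],"delta_rot":[0,0,0],"gripper":0},
  ],
)

```text
time: 6.0
tool_pos: [0.4197, 0.158, 0.1362]
orientation: [2.365, 2.066, 0.004]
wrist_force: [1.1, 0.1, 0.7]
grip_width: -0.0001
```

Emit:
carry_out(
  deltas=[
    {"translation":[15,-35,0],"delta_rot":[0,0,0],"gripper":0},
    {"translation":[15,-35,0],"delta_rot":[0,0,0],"gripper":0},
    {"translation":[15,-35,0],"delta_rot":[0,0,0],"gripper":0},
    {"translation":[15,-35,0],"delta_rot":[0,0,0],"gripper":0},
    {"translation":[0,0,0],"delta_rot":[0,0,0],"gripper":0},
  ],
)

```text
time: 6.5
tool_pos: [0.4819, 0.0138, 0.1356]
orientation: [2.371, 2.055, 0.002]
wrist_force: [0.2, 0.3, 0.7]
grip_width: 0.0003
```

Emit:
carry_out(
  deltas=[
    {"translation":[0,0,-40],"delta_rot":[0,0,0],"gripper":0},
    {"translation":[0,0,-40],"delta_rot":[0,0,0],"gripper":0},
    {"translation":[0,0,-20],"delta_rot":[0,0,0],"gripper":0},
    {"translation":[0,0,0],"delta_rot":[0,0,0],"gripper":0},
    {"translation":[0,0,0],"delta_rot":[0,0,0],"gripper":0},
  ],
)

```text
time: 7.0
tool_pos: [0.4788, 0.0184, 0.0356]
orientation: [-2.369, -2.063, -0.0]
wrist_force: [-0.4, -0.6, -0.0]
grip_width: 0.0
```

Emit:
carry_out(
  deltas=[
    {"translation":[10,-1.4,0],"delta_rot":[0,0,0],"gripper":0},
    {"translation":[10,-1.4,0],"delta_rot":[0,0,0],"gripper":0},
    {"translation":[6,-0.8,0],"delta_rot":[0,0,0],"gripper":0},
    {"translation":[4,-0.5,0],"delta_rot":[0,0,0],"gripper":0},
    {"translation":[4,-0.5,0],"delta_rot":[0,0,0],"gripper":0},
  ],
)

```text
time: 7.5
tool_pos: [0.5122, 0.0135, 0.0355]
orientation: [-2.368, -2.062, 0.001]
wrist_force: [-1.8, 0.7, 1.1]
grip_width: -0.0001
```

Emit:
carry_out(
  deltas=[
    {"translation":[5,-0.7,0],"delta_rot":[0,0,0],"gripper":0},
    {"translation":[5,-0.7,0],"delta_rot":[0,0,0],"gripper":0},
    {"translation":[5,-0.7,0],"delta_rot":[0,0,0],"gripper":0},
    {"translation":[5,-0.7,0],"delta_rot":[0,0,0],"gripper":0},
    {"translation":[5,-0.7,0],"delta_rot":[0,0,0],"gripper":0},
  ],
)

```text
time: 8.0
tool_pos: [0.5375, 0.0101, 0.0352]
orientation: [-2.369, -2.063, 0.001]
wrist_force: [-2.7, 0.9, 1.2]
grip_width: 0.0001
```

Emit:
carry_out(
  deltas=[
    {"translation":[5,-0.7,0],"delta_rot":[0,0,0],"gripper":0},
    {"translation":[5,-0.7,0],"delta_rot":[0,0,0],"gripper":0},
    {"translation":[3,-0.4,0],"delta_rot":[0,0,0],"gripper":0},
    {"translation":[3,-0.4,0],"delta_rot":[0,0,0],"gripper":0},
    {"translation":[0,0,0],"delta_rot":[0,0,0],"gripper":0},
  ],
)

```text
time: 8.5
tool_pos: [0.554, 0.0078, 0.0352]
orientation: [2.369, 2.063, 0.001]
wrist_force: [-2.3, 2.3, 0.1]
grip_width: 0.0003
```

Emit:
carry_out(
  deltas=[
    {"translation":[3,-0.4,0],"delta_rot":[0,0,0],"gripper":0},
    {"translation":[3,-0.4,0],"delta_rot":[0,0,0],"gripper":0},
    {"translation":[0,0,0],"delta_rot":[0,0,0],"gripper":0},
  ],
)

```text
time: 8.8
tool_pos: [0.5598, 0.007, 0.0352]
orientation: [2.369, 2.063, 0.001]
wrist_force: [-1.9, 2.6, -0.6]
grip_width: 0.0004
```

Emit:
carry_out(
  deltas=[
    {"translation":[2,-0.3,0],"delta_rot":[0,0,0],"gripper":0},
    {"translation":[2,-0.3,0],"delta_rot":[0,0,0],"gripper":0},
    {"translation":[0,0,0],"delta_rot":[0,0,0],"gripper":0},
  ],
)

```text
time: 9.1
tool_pos: [0.5636, 0.0064, 0.0352]
orientation: [-2.369, -2.063, -0.0]
wrist_force: [-3.1, 3.2, -0.7]
grip_width: 0.0002
```

Emit:
carry_out(
  deltas=[
    {"translation":[2,-0.3,0],"delta_rot":[0,0,0],"gripper":0},
    {"translation":[0,0,0],"delta_rot":[0,0,0],"gripper":0},
  ],
)

```text
time: 9.3
tool_pos: [0.5636, 0.0064, 0.0352]
orientation: [-2.367, -2.061, 0.004]
wrist_force: [-6.9, 3.6, 3.7]
grip_width: -0.0001
```

Stop reached at x = 0.5636, as predicted (0.5635). I press to about 12 N.

Emit:
carry_out(
  deltas=[
    {"translation":[3,-0.4,0],"delta_rot":[0,0,0],"gripper":0},
    {"translation":[0,0,0],"delta_rot":[0,0,0],"gripper":0},
  ],
)

```text
time: 9.5
tool_pos: [0.5635, 0.0064, 0.0352]
orientation: [-2.363, -2.058, 0.01]
wrist_force: [-11.2, 4.1, 7.4]
grip_width: -0.0005
```

Emit:
carry_out(
  deltas=[
    {"translation":[-5,0.7,0],"delta_rot":[0,0,0],"gripper":0},
    {"translation":[-5,0.7,0],"delta_rot":[0,0,0],"gripper":0},
    {"translation":[-5,0.7,0],"delta_rot":[0,0,0],"gripper":0},
    {"translation":[-10,1.4,0],"delta_rot":[0,0,0],"gripper":0},
    {"translation":[-10,1.4,0],"delta_rot":[0,0,0],"gripper":0},
  ],
)

```text
time: 10.0
tool_pos: [0.5339, 0.0102, 0.0357]
orientation: [2.368, 2.062, 0.002]
wrist_force: [-0.1, 0.3, 0.4]
grip_width: 0.0001
```

Emit:
carry_out(
  deltas=[
    {"translation":[-20,2.8,0],"delta_rot":[0,0,0],"gripper":0},
    {"translation":[-20,2.8,0],"delta_rot":[0,0,0],"gripper":0},
    {"translation":[-20,2.8,0],"delta_rot":[0,0,0],"gripper":0},
    {"translation":[0,0,0],"delta_rot":[0,0,0],"gripper":0},
    {"translation":[0,0,0],"delta_rot":[0,0,0],"gripper":0},
  ],
)

```text
time: 10.5
tool_pos: [0.4744, 0.0187, 0.0358]
orientation: [2.368, 2.062, 0.003]
wrist_force: [-0.2, 0.7, -0.3]
grip_width: 0.0003
```

```bash
python3 chk.py 3
```

```text
scene orange 237 outer face -0.1005
scene blue 216 outer face -0.1436
scene green 131 outer face -0.1007
side orange 403 outer face -0.0997
side blue 165 outer face -0.1434
side green 793 outer face -0.0999
[0.47538315 0.01858406 0.03578638] [0.34354476 1.28117161 0.41979468]
```

View pics/scene3.png

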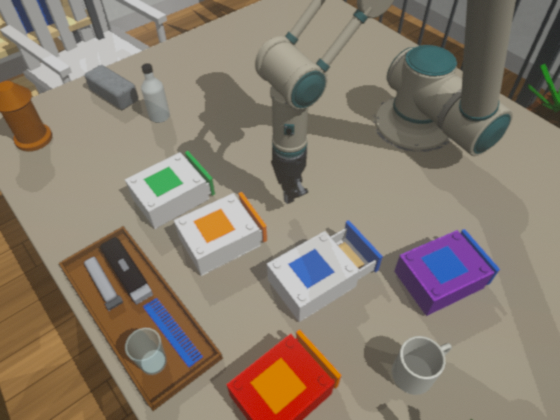

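Orange is latched (front at (252,218), face -0.100), blue is open and green is shut. I lift clear and hand in.

Emit:
carry_out(
  deltas=[
    {"translation":[0,0,40],"delta_rot":[0,0,0],"gripper":0},
    {"translation":[0,0,40],"delta_rot":[0,0,0],"gripper":0},
    {"translation":[0,0,30],"delta_rot":[0,0,0],"gripper":0},
    {"translation":[0,0,0],"delta_rot":[0,0,0],"gripper":0},
    {"translation":[0,0,0],"delta_rot":[0,0,0],"gripper":0},
  ],
)

```text
time: 11.1
tool_pos: [0.4746, 0.0187, 0.1458]
orientation: [2.368, 2.062, 0.003]
wrist_force: [-0.4, 0.2, -1.2]
grip_width: 0.0001
```

```bash
python3 chk.py 4; python3 -c "
from rig import bot
print(bot.hand_in())"
```

```text
scene orange 226 outer face -0.1006
scene blue 210 outer face -0.1439
scene green 115 outer face -0.1006
side orange 403 outer face -0.1
side blue 166 outer face -0.1435
side green 787 outer face -0.0999
[0.47290571 0.01892687 0.14414095] [-0.6253065  -0.73459839 -0.50170427]
the job is handed in; nothing more can be done
None
```

The orange drawer is latched shut, the blue drawer stands open and the green drawer is still shut. I handed the job in at about 11 s of the 48 s allowed.

- **Blue:** I pressed it to its end stop with about 12 N along the push direction and drew back, and it sprang out.
- **Orange:** I pushed it to its end stop with about 11 N and drew back, and it stayed latched.
- **Look-alikes and green:** I did not touch the purple or red tiers, or the green drawer.

In the last check both cameras agreed to within 1 mm. The front faces sat this far in front of their tiers' centres:

| Drawer | Distance | Meaning |
|---|---|---|
| Orange | 100 mm | shut |
| Blue | 144 mm | about 44 mm out |
| Green | 100 mm | shut |

The arm was clear of everything, with wrist force around 1 N, which is noise level. No check failed. The hand-in gave no verdict.

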